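# Screen the washed caps and set the large one to dry

## Task

Carry the loaded pan to the drain screen and tip the caps out onto its bars, so that the small caps drop through into the tray below and the large cap stays on top, then set the empty pan back down upright on the worktop. Pick the large cap off the screen and lay it flat on the sloped drying board with its rim touching the ledge. Do not shift the vial, the bottle or the jar that stand nearby.

Things in the scene. Friction and masses are not known exactly. Their poses are not given: they have to be found in the camera images.
- pan: Loose dark steel pan, 0.16 kg, 120 (x) x 100 (y) mm, flat floor 3 mm thick; origin at the centre of its underside. Walls 3 mm thick, 20 mm high at the back (+x) and sides; the mouth at -x is open. Starts on the worktop, mouth roughly towards the robot, holding five caps, which start to slide on its floor at 25 to 36 degrees of tilt (friction varies).
- pan_grip (a point): Centre of the pan's grip bar, 85 mm above its underside, x = 0: a flat bar 12 mm thick in pan x, 20 mm high and 104 mm long in y, held over the pan by a post at each side. Axes as the pan's. Beware when carrying: tall shaker machines stand behind the pan and the board, filling the space from world x = 0.6 m on for y above -0.08 m; the screen stands right of them.
- pan_lip (a point): Middle of the pan's open edge, on the floor's upper face: x = -60 mm, z = 3 mm from the pan's origin.
- screen: Fixed drain screen on four legs; origin on the worktop under its centre. Inside its 6 mm thick fence 180 (x) x 150 (y) mm; fence top at 72 mm. Five round bars 6 mm thick run along x at y = -52, -26, 0, 26, 52 mm, tops at 60 mm, leaving 20 mm slots. Below is a grey catch tray as large as the screen, floor at 3 mm, rim at 32 mm.
- slope: Fixed grey drying board, 140 mm wide (y), 115 mm long, rising away from the robot at 0.38 rad. Origin on its surface at the foot of the ledge's inner face, mid-width, 20 mm above the worktop; x up the slope, z its normal. The ledge, 6 mm thick and 14 mm high, runs along the low edge (x = -6 to 0 mm). A cap stays where it is put on the slope; it will not slide down by itself.
- large_cap: Large plain white plastic screw cap with a ribbed rim, 48 mm diameter, 23 mm tall, solid, about 30 g; origin at its centre, z along its axis (either flat face may end up on top). Too big for the slots. Starts flat at the back of the pan; tipped out hard or steeply it may come to rest standing on its rim.
- small_1: Small plain white plastic screw cap with a ribbed rim, 14 mm diameter, 11 mm tall, solid, about 10 g; origin at its centre, z along its axis (either flat face may end up on top). Drops through the slots in any attitude. Starts flat in the front half of the pan.
- small_2: Small plain white plastic screw cap with a ribbed rim, 14 mm diameter, 11 mm tall, solid, about 10 g; origin at its centre, z along its axis (either flat face may end up on top). Drops through the slots in any attitude. Starts flat in the front half of the pan.
- small_3: Small plain white plastic screw cap with a ribbed rim, 14 mm diameter, 11 mm tall, solid, about 10 g; origin at its centre, z along its axis (either flat face may end up on top). Drops through the slots in any attitude. Starts flat in the front half of the pan.
- small_4: Small plain white plastic screw cap with a ribbed rim, 14 mm diameter, 11 mm tall, solid, about 10 g; origin at its centre, z along its axis (either flat face may end up on top). Drops through the slots in any attitude. Starts flat in the front half of the pan.
- brown_vial: Bystander: brown glass vial, 42 mm diameter, 87 mm tall, standing left of the screen, nearer the robot.
- white_bottle: Bystander: small white bottle, 44 mm diameter, 91 mm tall, standing to the right of the screen.
- cream_jar: Bystander: wide jar with a cream lid, 64 mm diameter, 100 mm tall, standing behind the white bottle.
Not all that is in view belongs to the job. What is shaped like the large_cap but blue or green is not meant.

How it is judged (in metres and radians):
On the way, in this order (a step that is already met when the one before it is completed fails the run):
1. the pan is lifted with all five caps in it (height (world z) of pan above 0.05 m and x of large_cap in the frame of pan between -0.07 and 0.06 m and y of large_cap in the frame of pan between -0.05 and 0.05 m and z of large_cap in the frame of pan between 0 and 0.06 m and x of small_1 in the frame of pan between -0.07 and 0.06 m and y of small_1 in the frame of pan between -0.05 and 0.05 m and z of small_1 in the frame of pan between 0 and 0.06 m and x of small_2 in the frame of pan between -0.07 and 0.06 m and y of small_2 in the frame of pan between -0.05 and 0.05 m and z of small_2 in the frame of pan between 0 and 0.06 m and x of small_3 in the frame of pan between -0.07 and 0.06 m and y of small_3 in the frame of pan between -0.05 and 0.05 m and z of small_3 in the frame of pan between 0 and 0.06 m and x of small_4 in the frame of pan between -0.07 and 0.06 m and y of small_4 in the frame of pan between -0.05 and 0.05 m and z of small_4 in the frame of pan between 0 and 0.06 m), for 0.1 s.
2. tipped out and screened: the four small caps are in the catch tray and the large cap is on top of the bars (x of small_1 in the frame of screen between -0.092 and 0.092 m and y of small_1 in the frame of screen between -0.077 and 0.077 m and z of small_1 in the frame of screen between 0 and 0.04 m and x of small_2 in the frame of screen between -0.092 and 0.092 m and y of small_2 in the frame of screen between -0.077 and 0.077 m and z of small_2 in the frame of screen between 0 and 0.04 m and x of small_3 in the frame of screen between -0.092 and 0.092 m and y of small_3 in the frame of screen between -0.077 and 0.077 m and z of small_3 in the frame of screen between 0 and 0.04 m and x of small_4 in the frame of screen between -0.092 and 0.092 m and y of small_4 in the frame of screen between -0.077 and 0.077 m and z of small_4 in the frame of screen between 0 and 0.04 m and x of large_cap in the frame of screen between -0.095 and 0.095 m and y of large_cap in the frame of screen between -0.08 and 0.08 m and z of large_cap in the frame of screen between 0.06 and 0.095 m), for 0.2 s.
At the end, for the whole second after the job is handed in: The large cap lies flat on the sloped board (axis within 0.12 rad of its normal, within 60 mm of its middle along the ledge) with the rim within 4 mm of the ledge; the four small caps are in the catch tray under the bars; the pan stands upright on the worktop; all at rest (x of small_1 in the frame of screen between -0.092 and 0.092 m and y of small_1 in the frame of screen between -0.077 and 0.077 m and z of small_1 in the frame of screen between 0 and 0.04 m and x of small_2 in the frame of screen between -0.092 and 0.092 m and y of small_2 in the frame of screen between -0.077 and 0.077 m and z of small_2 in the frame of screen between 0 and 0.04 m and x of small_3 in the frame of screen between -0.092 and 0.092 m and y of small_3 in the frame of screen between -0.077 and 0.077 m and z of small_3 in the frame of screen between 0 and 0.04 m and x of small_4 in the frame of screen between -0.092 and 0.092 m and y of small_4 in the frame of screen between -0.077 and 0.077 m and z of small_4 in the frame of screen between 0 and 0.04 m and x of large_cap in the frame of slope between 0.017 and 0.028 m and y of large_cap in the frame of slope between -0.06 and 0.06 m and z of large_cap in the frame of slope between 0.008 and 0.015 m and angle between the z axis of large_cap and the z axis of slope, either way round below 0.12 rad and linear speed of each of large_cap, small_1, small_2, small_3, small_4, pan below 0.02 m/s and height (world z) of pan below 0.006 m and angle between pan's own z axis and vertical below 0.08 rad); the robot touches nothing.
It fails at once if the brown vial is shifted by more than 20 mm or knocked over (distance of brown_vial from where it was at the start of the episode above 0.02 m or angle between brown_vial's own z axis and vertical above 0.3 rad).
It fails at once if the white bottle is shifted by more than 20 mm or knocked over (distance of white_bottle from where it was at the start of the episode above 0.02 m or angle between white_bottle's own z axis and vertical above 0.3 rad).
It fails at once if the cream jar is shifted by more than 20 mm or knocked over (distance of cream_jar from where it was at the start of the episode above 0.02 m or angle between cream_jar's own z axis and vertical above 0.3 rad).
It also fails if it takes over 67 s, if anything falls off the work surface, if the arm or the gripper's body presses on something with over 40 N, if the wrist force passes 120 N, or if a joint passes its speed limit or range.

## Robot

A 7-joint arm with a two-finger parallel gripper is mounted at the origin on a cart in front of the work surface, level with it; the furniture and walls round the work are solid. World frame = base frame: x ahead of the robot, y to its left, z up, the work surface at z = 0. Lengths are in mm, angles in rad, forces in N, time in s.
With the tool pointing down it reaches from about 400 to 750 mm from the base axis. Payload 19.5 kg.
Tool frame: the origin (TCP) lies midway between the tips of the shut fingers; the grasp point (between the pads) lies 19 mm behind it; z points along the fingers, x is the direction in which the jaws open and shut, and the axes are right-handed (so a half turn about z gives the same grasp; the last joint's range is limited). The gripper opens to 85 mm and grips with 20 to 120 N. Pads are 22 mm wide; open, the fingers measure 114 mm over their backs; the gripper's body (76 mm by 85 mm) begins 54 mm behind the grasp point. The pads swing forward as they close: fully open they stand 13 mm farther back than shut.
Start: joints at [1.062, 0.707, -0.028, 1.485, 0.022, 0.951, -0.075], TCP at [258.757, -513.459, 231.268] pointing down, gripper open.
Joint ranges: [-2.71, 2.71], [-0.32, 2.16], [-1.57, 1.52], [0, 2.45], [-1.46, 4.6], [0, 2.02], [-2.83, 2.83]. Speed limits (rad/s): [1.89, 1.89, 2.57, 2.57, 3.01, 3.01, 3.01].

## Interface

Orientations are given as [roll, pitch, yaw] about the fixed x, y, z axes, in that order (R = Rz(yaw) Ry(pitch) Rx(roll)).
In Python, from cell import r gives the robot as it stands.
- The arm moves only by the shell command python3 -m handwheel 'ROWS' [FORCE]. ROWS is JSON, a list that holds one entry, the list of rows, each a list of 7 numbers: the shift along the tool's x, y, z in mm, then the turn, a rotation vector about the tool's x, y, z in degrees, then the gripper's target within -1 to 1 (fully open at 1, half-way at 0, shut at -1). In form: [[[tx, ty, tz, ax, ay, az, fingers], ...]]. A call has 1 to 12 rows; each row shifts and turns the pose as measured when the row begins, along the tool's axes as they then stand; what a row does not reach is not made up. A row lasts 1/10 s, in which the tool goes at most 50 mm and 8.59 degrees, less where a joint would pass 70% of its speed; a pose out of reach is approached as far as the arm can. A call is refused whole if a number of a shift passes 50 or a number of a turn 8.59, either way. A call with a gripper value outside its range is refused whole. The fingers move at their own pace and stop on an object; FORCE is the grip in N (left out, the last holds). Time passes only in rows, so rows that do not move let the fingers close. It gives the time, the measured TCP pose, the force and the opening at its end, in the units of the state.
- r.state(): the state, without advancing time (a new reading comes with each control period).
- r.capture(name): name is "scene" or "top"; returns a dict with "color" (480x640x3 uint8, red, green, blue), "mtx" (3x3 intrinsics, pixels), "R" (3x3) and "t" (3): a world point X has camera coordinates R X + t. Camera axes: x right, y down, z forward; pixel columns grow to the right and rows downward; lengths in mm; the calibration is good to about 2 mm. A picture is of the moment at which its call begins. There is no depth.
- r.job_done(): hands the job in, once; it reports no verdict.
Trained networks look in a picture, given as the dict that the camera call returned (one of the last four; its "shot" number tells which), for a name from the list of things; names that differ only in an ending like _2 or _b are one class to them, and where a whole thing is asked for, a point or a joint stands for the part that bears it (a point fixed in the world has none). Each returns a list of dicts, best first, with "confidence" (0 to 1); they miss things now and then, are a little off and sometimes report something else, mostly with a low value. They report only what shows in the picture. A call takes as long as a camera call. They do not tell look-alikes from the thing itself.
- r.trace(picture, query): "mask" (480x640 bool, what is visible of it) and "rect" ([left, top, width, height] in pixels, round what is visible of it).
The state is a dict: "t": time; "joint_positions": joint angles; "dq": joint speeds; "joint_torque": joint torques, N m; "tool_pos": TCP position; "tool_rot": TCP orientation; "ft_force": force on the tool from outside, world axes, zero at the start; "torque": the same for the moment, N m; "opening": finger opening in mm.
Only numpy, scipy, OpenCV 4.12 (cv2) and the standard library are available. Lean on these libraries where they do the work, as an engineer would, in place of code of your own. Each camera call takes 0.05 s, during which the arm holds its last target. There are 200 camera calls.

## Working session

There is one attempt and no reset: what is moved stays moved. The work goes in short steps, Python scripts to look and compute and a shell command to move; the robot and the scene stay as the last step left them, time stands still between calls to the robot, and variables do not carry over. Pictures are saved under pics/ and viewed, about 8 in all and at most 12, crops included, and the job is handed in when it is done.

```bash
mkdir -p pics; ls; python3 - <<'E'
from cell import r
import cv2,numpy as np
s=r.state();print({k:np.round(v,3).tolist() for k,v in s.items()})
for n in("scene","top"):
    p=r.capture(n);cv2.imwrite(f"pics/{n}0.png",p["color"][:,:,::-1])
    print(n,np.round(p["mtx"],1).tolist(),np.round(p["R"],4).tolist(),np.round(p["t"],1).tolist())
    for q in["pan","pan_grip","screen","slope","large_cap","small_1","brown_vial","white_bottle","cream_jar"]:
        for d in r.trace(p,q)[:5]: print(q,round(d["confidence"],2),np.round(d["rect"]).tolist())
E
```

```text
pics
{'t': 0.0, 'joint_positions': [1.062, 0.707, -0.028, 1.485, 0.022, 0.951, -0.076], 'dq': [-0.001, 0.001, -0.001, -0.001, 0.001, -0.001, 0.002], 'joint_torque': [-0.0, -88.322, 1.235, -23.617, 0.017, 0.007, -0.0], 'tool_pos': [258.678, -513.227, 230.813], 'tool_rot': [-3.142, 0.001, -1.104], 'ft_force': [-0.558, -0.274, 0.114], 'torque': [0.016, -0.029, 0.045], 'opening': 85.614}
scene [[507.0, 0.0, 321.0], [0.0, 507.0, 237.5], [0.0, 0.0, 1.0]] [[-0.8873, -0.4612, 0.0074], [-0.2746, 0.5152, -0.8119], [0.3706, -0.7224, -0.5838]] [427.0, 207.3, 1088.6]
pan 0.94 [266.0, 251.0, 65.0, 62.0]
pan 0.71 [280.0, 278.0, 18.0, 17.0]
pan_grip 0.59 [268.0, 254.0, 64.0, 62.0]
screen 0.75 [304.0, 173.0, 89.0, 61.0]
slope 0.82 [193.0, 313.0, 91.0, 87.0]
slope 0.7 [262.0, 249.0, 68.0, 67.0]
large_cap 0.84 [245.0, 305.0, 18.0, 22.0]
large_cap 0.73 [317.0, 258.0, 16.0, 21.0]
large_cap 0.52 [278.0, 277.0, 20.0, 15.0]
small_1 0.15 [392.0, 157.0, 18.0, 27.0]
brown_vial 0.57 [350.0, 229.0, 21.0, 35.0]
white_bottle 0.81 [390.0, 158.0, 17.0, 31.0]
cream_jar 0.75 [344.0, 147.0, 21.0, 32.0]
top [[615.1, 0.0, 310.3], [0.0, 615.1, 239.1], [0.0, 0.0, 1.0]] [[-0.0008, -1.0, 0.005], [-0.9899, 0.0, -0.1418], [0.1417, -0.0051, -0.9899]] [-60.8, 502.6, 1702.5]
pan 0.57 [232.0, 226.0, 36.0, 45.0]
pan_grip 0.69 [228.0, 226.0, 43.0, 45.0]
screen 0.68 [348.0, 195.0, 67.0, 74.0]
slope 0.98 [141.0, 228.0, 51.0, 45.0]
large_cap 0.73 [204.0, 223.0, 14.0, 18.0]
large_cap 0.72 [244.0, 232.0, 16.0, 11.0]
large_cap 0.69 [283.0, 248.0, 11.0, 20.0]
brown_vial 0.72 [307.0, 265.0, 19.0, 16.0]
white_bottle 0.6 [453.0, 244.0, 23.0, 17.0]
cream_jar 0.67 [435.0, 190.0, 31.0, 28.0]
```

```bash
python3 - <<'E'
import cv2,numpy as np
a=cv2.imread("pics/top0.png")[160:310,110:510]; cv2.imwrite("pics/top0c.png",cv2.resize(a,None,fx=2,fy=2,interpolation=2))
b=cv2.imread("pics/scene0.png")[140:420,180:430]
c=np.vstack([cv2.resize(a,(800,300),interpolation=2),np.hstack([cv2.resize(b,(268,300),interpolation=2),cv2.resize(cv2.imread("pics/scene0.png"),(400,300)),np.zeros((300,132,3),np.uint8)])])
cv2.imwrite("pics/v1.png",c)
E
```

```text
(no output)
```

View pics/v1.png

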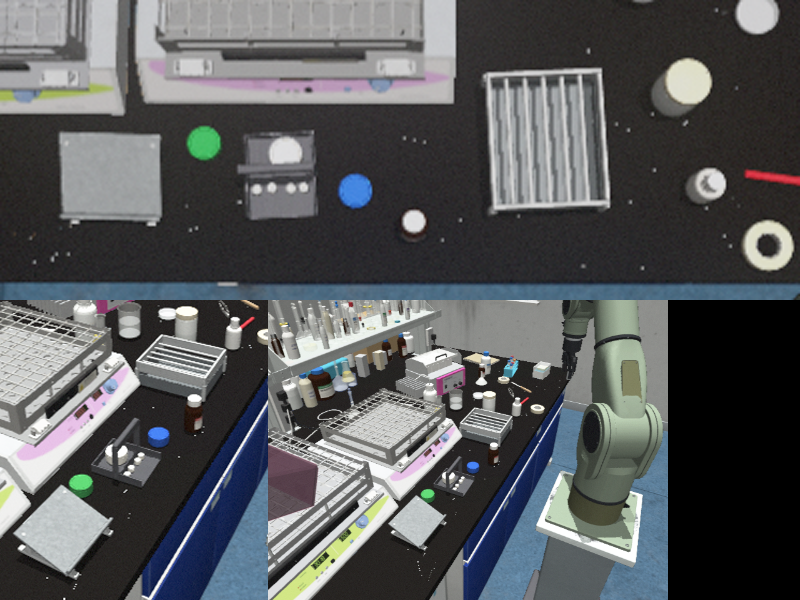

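View 1: the pan (top camera px ~(250,247)) has the white large cap at the back, px (252,236), and four small caps in front of the grip bar. Look-alikes are blue (288,255) and green (212,231). The wanted cap is the white one in the pan.

```bash
cat > h.py <<'E'
import numpy as np,cv2
from scipy.optimize import minimize
from scipy.spatial.transform import Rotation as Ro
def proj(p,X):
    c=np.atleast_2d(X)@p["R"].T+p["t"]; u=c@p["mtx"].T; return u[:,:2]/u[:,2:]
def ray(p,uv,z):
    d=p["R"].T@np.linalg.solve(p["mtx"],[uv[0],uv[1],1]); o=-p["R"].T@p["t"]; return o+d*(z-o[2])/d[2]
def box(x0,x1,y0,y1,z0,z1): return np.array([[x,y,z] for x in(x0,x1) for y in(y0,y1) for z in(z0,z1)],float)
def cyl(d,h): a=np.linspace(0,6.28,24); return np.array([[d/2*np.cos(t),d/2*np.sin(t),z] for t in a for z in(0,h)])
M=dict(pan=[box(-60,60,-50,50,0,3),box(57,60,-50,50,0,20),box(-60,60,47,50,0,20),box(-60,60,-50,-47,0,20),box(-6,6,-52,52,75,95),box(-6,6,46,52,0,95),box(-6,6,-52,-46,0,95)],
 screen=[box(-96,96,-81,81,0,32),box(-96,96,-81,81,56,72)]+[box(a-5*(a>0),a+5*(a<0),b-5*(b>0),b+5*(b<0),0,72) for a in(-96,96) for b in(-81,81)],
 slope=[box(-6,115,-70,70,-4,0),box(-6,0,-70,70,0,14)],
 brown_vial=[cyl(42,60),cyl(26,87)],white_bottle=[cyl(44,60),cyl(26,91)],cream_jar=[cyl(64,100)])
S=4
def sil(p,name,x,y,yaw,crop):
    m=np.zeros((480*S,640*S),np.uint8)
    R=Ro.from_euler("z",yaw).as_matrix(); o=np.array([x,y,0.])
    if name=="slope": R=R@Ro.from_euler("y",-.38).as_matrix(); o[2]=20
    for b in M[name]:
        h=cv2.convexHull(np.round((proj(p,b@R.T+o)+.5)*S).astype(np.int32)); cv2.fillConvexPoly(m,h,1)
    return cv2.resize(m.astype(np.float32),(640,480),interpolation=cv2.INTER_AREA)
def fit(views,name,x0):
    def f(v):
        c=0
        for p,m in views:
            s=sil(p,name,v[0],v[1],v[2]/100,None); c+=1-np.minimum(s,m).sum()/np.maximum(s,m).sum()
        return c
    best=None
    for dy in(-.1,.1):
        q=minimize(f,[x0[0],x0[1],(x0[2]+dy)*100],method="Nelder-Mead",options=dict(initial_simplex=np.array([x0[0],x0[1],(x0[2]+dy)*100])+np.array([[0,0,0],[12,0,0],[0,12,0],[0,0,15]]),maxfev=160))
        if best is None or q.fun<best.fun: best=q
    return best.x[0],best.x[1],best.x[2]/100,best.fun
E
python3 - <<'E'
from cell import r
from h import *
P=[r.capture(n) for n in("top","scene")]
for n in M:
    v=[]
    for p in P:
        d=r.trace(p,n)
        if d: v.append((p,np.array(d[0]["mask"],np.float32)))
    ys,xs=np.nonzero(v[0][1]); x0=ray(v[0][0],(xs.mean(),ys.mean()),40)
    if n=="slope": x0[0]-=50
    for k in ([v] if len(v)<2 else [v,v[:1],v[1:]]): print(n,len(v),np.round(fit(k,n,[x0[0],x0[1],0]),3))
E
```

```text
pan 2 [4.84246e+02 1.11937e+02 5.80000e-02 3.88000e-01]
pan 2 [4.81882e+02 1.11074e+02 5.10000e-02 1.89000e-01]
pan 2 [4.85380e+02 1.12985e+02 3.80000e-02 1.66000e-01]
screen 2 [ 5.28034e+02 -2.64708e+02  4.00000e-02  1.14000e-01]
screen 2 [ 5.26043e+02 -2.64418e+02  3.50000e-02  3.60000e-02]
screen 2 [ 5.31139e+02 -2.65748e+02  2.00000e-02  6.60000e-02]
slope 2 [ 4.29041e+02  3.50708e+02 -2.30000e-02  8.20000e-02]
slope 2 [ 4.27824e+02  3.48175e+02 -1.60000e-02  3.70000e-02]
slope 2 [ 4.29851e+02  3.51074e+02 -2.40000e-02  1.80000e-02]
brown_vial 2 [ 4.09946e+02 -7.71010e+01 -2.30000e-02  2.82000e-01]
brown_vial 2 [ 4.07819e+02 -7.75130e+01  2.00000e-03  6.30000e-02]
brown_vial 2 [ 4.1420e+02 -7.8925e+01 -5.9000e-02  6.2000e-02]
white_bottle 2 [ 4.65857e+02 -4.90769e+02 -1.30000e-02  2.32000e-01]
white_bottle 2 [ 4.64387e+02 -4.91156e+02  1.12000e-01  7.00000e-02]
white_bottle 2 [ 4.69081e+02 -4.93085e+02  9.90000e-02  7.70000e-02]
cream_jar 2 [ 6.00480e+02 -4.57018e+02 -2.40000e-02  3.21000e-01]
cream_jar 2 [ 5.99788e+02 -4.57161e+02  1.68000e-01  4.90000e-02]
cream_jar 2 [ 6.11826e+02 -4.70072e+02  3.20000e-02  1.82000e-01]
```

```bash
python3 - <<'E'
import cv2,numpy as np
t=cv2.imread("pics/top0.png");s=cv2.imread("pics/scene0.png")
a=cv2.resize(t[215:285,215:325],(400,255),interpolation=2);b=cv2.resize(s[240:330,250:350],(400,360),interpolation=2)
c=cv2.resize(t[185:285,335:425],(400,444),interpolation=2);d=np.zeros((615,800,3),np.uint8)
d[:255,:400]=a;d[255:,:400]=b;d[:444,400:]=c;cv2.imwrite("pics/v2.png",d[:600])
E
```

```text
(no output)
```

View pics/v2.png

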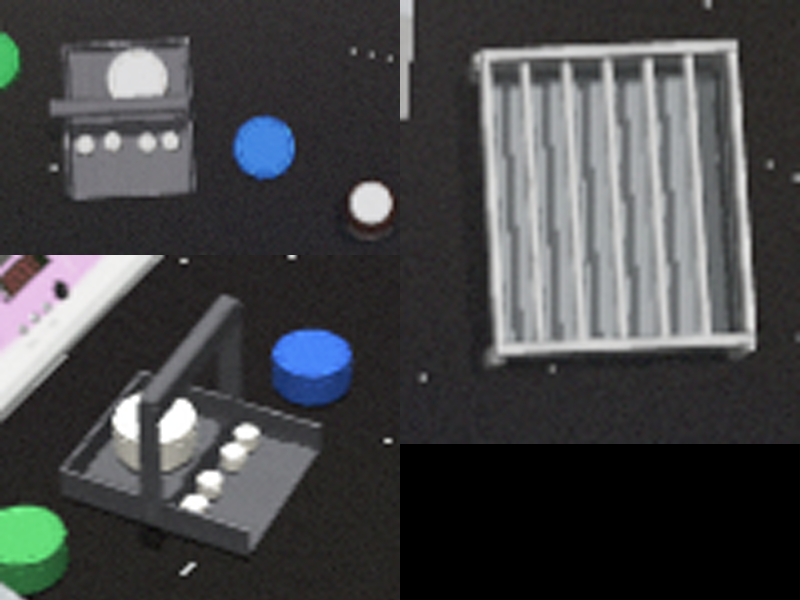

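View 2: the close crop confirms it. The white large cap lies at the pan's back and the four small whites are in the front half. The look-alikes outside the pan are blue and green. The screen and pan are both yawed about 0.04 rad.

```bash
cat >> h.py <<'E'
def go(r,pos,rpy):
    s=r.state(); R=Ro.from_euler("xyz",s["tool_rot"]); T=Ro.from_euler("xyz",rpy)
    d=R.inv().apply(np.array(pos)-s["tool_pos"]); w=np.degrees((R.inv()*T).as_rotvec())
    print("t",round(s["t"],2),"pos",np.round(s["tool_pos"],1),"rpy",np.round(s["tool_rot"],3),"shift(now)",np.round(d,1),"turn",np.round(w,1),"shift(after turn)",np.round(T.inv().apply(np.array(pos)-s["tool_pos"]),1),"F",np.round(s["ft_force"],1),"open",round(s["opening"],1),"q",np.round(s["joint_positions"],2))
E
python3 -m handwheel '[[[0,0,0,0,0,-8.2,1],[0,0,0,0,0,-8.2,1],[0,0,0,0,0,-8.2,1],[0,0,0,0,0,-8.2,1],[0,0,0,0,0,-8.2,1],[0,0,0,0,0,-8.2,1],[0,0,0,0,0,-8.2,1],[0,0,0,0,0,-8.2,1],[18,-45,0,0,0,0,1],[18,-45,0,0,0,0,1],[18,-45,0,0,0,0,1],[18,-45,0,0,0,0,1]]]' 
python3 -c "
from cell import r
from h import *
go(r,[483.5,112,200],[3.1416,0,.045])"
```

```text
t: 2.9
tool_pos: [313.3, -326.9, 229.9]
tool_rot: [3.14, 0.0, 0.082]
ft_force: [1.6, -0.2, 0.5]
opening: 85.6
t 2.9 pos [ 313.3 -326.9  229.9] rpy [3.14  0.    0.082] shift(now) [ 205.6 -423.5   29.1] turn [ 0.1 -0.   2.1] shift(after turn) [ 189.7 -430.8   29.9] F [ 1.6 -0.2  0.5] open 85.6 q [ 0.95  0.55 -0.36  1.9   0.28  0.74  0.51]
```

```bash
python3 -m handwheel '[[[22,-45,0,0,0,1,1],[22,-45,0,0,0,1,1],[22,-45,0,0,0,0,1],[20,-45,0,0,0,0,1],[20,-45,0,0,0,0,1],[18,-45,0,0,0,0,1],[18,-45,0,0,0,0,1],[18,-45,0,0,0,0,1],[18,-40,0,0,0,0,1],[12,-30,0,0,0,0,1]]]' 
python3 -c "
from cell import r
from h import *
go(r,[483.5,112,200],[3.1416,0,.045])"
```

```text
t: 3.9
tool_pos: [482.2, 124.6, 230.6]
tool_rot: [3.138, -0.005, 0.045]
ft_force: [0.8, 0.1, 0.8]
opening: 85.4
t 3.9 pos [482.2 124.6 230.6] rpy [ 3.138 -0.005  0.045] shift(now) [ 0.6 12.6 30.6] turn [ 0.2 -0.3  0. ] shift(after turn) [ 0.7 12.7 30.6] F [0.8 0.1 0.8] open 85.4 q [-0.17  0.6  -0.26  1.76  0.21  0.81 -0.49]
```

```bash
python3 -m handwheel '[[[0,12,25,0,0,0,1],[1,1,35,0.2,-0.3,0,1],[0,0,35,0,0,0,0.3],[0,0,30,0,0,0,0.3],[0,0,25,0,0,0,0.3],[0,0,12,0,0,0,0.3],[0,0,3,0,0,0,0]]]' 60
python3 - <<'E'
from cell import r
from h import *
go(r,[483.5,112,66],[3.1416,0,.045])
o=[]
for n,(y,x) in dict(top=(205,215),scene=(220,240)).items():
    p=r.capture(n); o.append(cv2.resize(p["color"][y:y+100,x:x+100,::-1],(400,400),interpolation=2))
cv2.imwrite("pics/v3.png",np.hstack(o))
E
```

```text
t: 4.6
tool_pos: [486.3, 118.2, 60.1]
tool_rot: [-3.138, -0.004, 0.053]
ft_force: [-0.0, -0.6, 0.0]
opening: 43.3
t 4.6 pos [486.3 118.2  60.1] rpy [-3.138 -0.004  0.053] shift(now) [-3.1  6.  -5.9] turn [-0.2 -0.2  0.5] shift(after turn) [-3.1  6.1 -5.9] F [-0.  -0.6  0. ] open 43.3 q [-0.22  0.88 -0.15  1.92  0.32  0.35 -0.56]
```

View pics/v3.png

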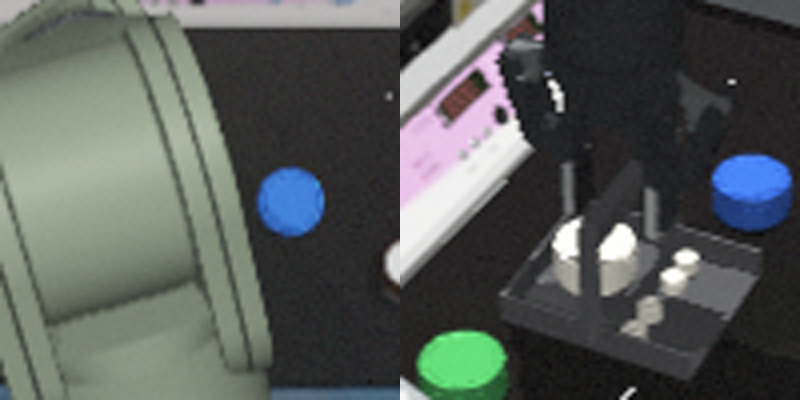

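View 3: the jaws straddle the grip bar with all caps still in the pan. Next I correct slightly and close.

```bash
python3 -m handwheel '[[[-2,6,-5,-0.2,-0.2,0.4,0],[0,0,0,0,0,0,-0.4],[0,0,0,0,0,0,-0.6],[0,0,0,0,0,0,-0.7],[0,0,0,0,0,0,-1],[0,0,0,0,0,0,-1],[0,0,0,0,0,0,-1],[0,0,0,0,0,0,-1]]]' 70
python3 -m handwheel '[[[0,0,-6,0,0,0,-1],[0,0,-10,0,0,0,-1],[0,0,-14,0,0,0,-1],[0,0,-16,0,0,0,-1],[0,0,-20,0,0,0,-1],[0,0,-20,0,0,0,-1],[0,0,-20,0,0,0,-1],[0,0,-20,0,0,0,-1],[0,0,-14,0,0,0,-1],[0,0,-6,0,0,0,-1],[0,0,0,0,0,0,-1]]]'
python3 - <<'E'
from cell import r
from h import *
go(r,[483.5,112,200],[3.1416,0,.045])
p=r.capture("scene"); cv2.imwrite("pics/v4.png",cv2.resize(p["color"][180:330,200:400,::-1],(800,600),interpolation=2))
E
```

```text
t: 5.5
tool_pos: [486.1, 111.6, 69.5]
tool_rot: [-3.14, -0.006, 0.044]
ft_force: [-0.3, 0.1, -0.3]
opening: 10.6
t: 6.6
tool_pos: [483.9, 111.4, 228.0]
tool_rot: [-3.14, -0.007, 0.046]
ft_force: [-0.5, -0.8, -1.4]
opening: 10.8
t 6.6 pos [483.9 111.4 228. ] rpy [-3.14  -0.007  0.046] shift(now) [-0.6 -0.6 28. ] turn [-0.1 -0.4  0. ] shift(after turn) [-0.4 -0.6 28. ] F [-0.5 -0.8 -1.4] open 10.8 q [-0.13  0.6  -0.27  1.77  0.22  0.79 -0.47]
```

View pics/v4.png

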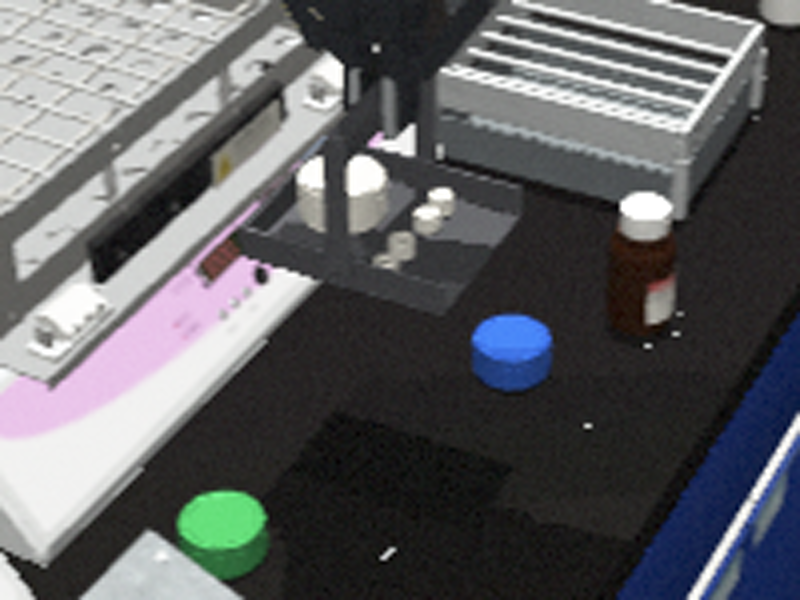

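View 4: the pan is lifted with all five caps in it. Carrying on to the screen.

```bash
python3 -m handwheel '[[[0,10,0,0,0,0,-1],[0,20,0,0,0,0,-1],[0,30,0,0,0,0,-1],[0,35,0,0,0,0,-1],[0,38,0,0,0,0,-1],[0,38,0,0,0,0,-1],[0,38,0,0,0,0,-1],[0,38,0,0,0,0,-1],[0,38,0,0,0,0,-1],[0,38,0,0,0,0,-1],[0,30,0,0,0,0,-1],[0,20,0,0,0,0,-1]]]' 70
python3 -m handwheel '[[[6,6,0,0,0,0,-1],[12,0,0,0,0,0,-1],[16,0,0,0,0,0,-1],[16,0,0,0,0,0,-1],[10,0,0,0,0,0,-1],[4,0,0,0,0,0,-1]]]'
python3 - <<'E'
from cell import r
from h import *
L=np.array([-60,0,66.5]); S=[563,-264,90]
for th in (0,20):
    T=Ro.from_euler("z",.04)*Ro.from_euler("y",-np.radians(th))*Ro.from_euler("x",np.pi)
    go(r,S-T.apply(L),T.as_euler("xyz"))
E
```

```text
t: 7.85
tool_pos: [494.9, -281.3, 217.8]
tool_rot: [-3.138, 0.008, 0.048]
ft_force: [-0.6, 0.9, -2.4]
opening: 11.1
t: 8.45
tool_pos: [554.6, -293.5, 210.4]
tool_rot: [-3.136, 0.018, 0.039]
ft_force: [-0.3, -0.1, -2.4]
opening: 10.7
t 8.45 pos [ 554.6 -293.5  210.4] rpy [-3.136  0.018  0.039] shift(now) [ 70.6 -28.9  52.7] turn [-0.3  1.  -0. ] shift(after turn) [ 69.6 -29.1  53.9] F [-0.3 -0.1 -2.4] open 10.7 q [ 0.57  0.84 -0.32  1.27  0.27  1.09  0.27]
t 8.45 pos [ 554.6 -293.5  210.4] rpy [-3.136  0.018  0.039] shift(now) [ 43.9 -28.9  36.7] turn [-0.3 21.  -0.1] shift(after turn) [ 27.8 -29.1  49.9] F [-0.3 -0.1 -2.4] open 10.7 q [ 0.57  0.84 -0.32  1.27  0.27  1.09  0.27]
```

```bash
python3 -m handwheel '[[[4,-4,0,0,2,0,-1],[6,-5,0,0,3,0,-1],[7,-5,2,0,3,0,-1],[7,-5,4,0,3,0,-1],[6,-5,4,0,3,0,-1],[4,-3,4,0,3,0,-1],[3,-1,4,0,2,0,-1],[0,0,0,0,0,0,-1]]]'
cat > lip.py <<'E'
from cell import r
from h import *
import sys
L=np.array([-60,0,66.5]); a=[float(v) for v in sys.argv[1:]]
s=r.state();R=Ro.from_euler("xyz",s["tool_rot"]);print("lip",np.round(R.apply(L)+s["tool_pos"],1))
T=Ro.from_euler("z",.04)*Ro.from_euler("y",-np.radians(a[3]))*Ro.from_euler("x",np.pi)
go(r,a[:3]-T.apply(L),T.as_euler("xyz"))
E
python3 lip.py 563 -264 70 24
```

```text
t: 9.25
tool_pos: [588.4, -266.4, 191.1]
tool_rot: [-3.135, -0.316, 0.035]
ft_force: [0.7, 0.5, -2.1]
opening: 10.9
lip [ 552.1 -267.2  109.2]
t 9.25 pos [ 588.4 -266.4  191.1] rpy [-3.135 -0.316  0.035] shift(now) [-8.8 -3.2 34.9] turn [-0.3  5.9 -0.3] shift(after turn) [-12.4  -3.4  33.8] F [ 0.7  0.5 -2.1] open 10.9 q [ 0.65  0.78 -0.39  1.6   0.26  0.53  0.23]
```

```bash
python3 -m handwheel '[[[-1,-1,6,0,0,0,-1],[-2,-1,8,0,1,0,-1],[-2,-1,8,0,1,0,-1],[-2,0,6,0,1,0,-1],[-1,0,4,0,1,0,-1],[0,0,1,0,0,0,-1],[0,0,0,0,0,0,-1]]]'
python3 lip.py 563 -264 70 24
python3 - <<'E'
from cell import r
import cv2,numpy as np
o=[]
for n,(y,x) in dict(top=(180,330),scene=(140,270)).items():
    p=r.capture(n); o.append(cv2.resize(p["color"][y:y+120,x:x+120,::-1],(400,400),interpolation=2))
cv2.imwrite("pics/v5.png",np.hstack(o))
E
```

```text
t: 9.95
tool_pos: [589.8, -264.2, 153.3]
tool_rot: [-3.135, -0.379, 0.034]
ft_force: [0.7, 0.8, -2.6]
opening: 10.3
lip [ 558.7 -264.8   69.3]
t 9.95 pos [ 589.8 -264.2  153.3] rpy [-3.135 -0.379  0.034] shift(now) [ 1.6 -1.2 -1.4] turn [-0.3  2.3 -0.3] shift(after turn) [ 1.7 -1.2 -1.3] F [ 0.7  0.8 -2.6] open 10.3 q [ 0.65  0.82 -0.37  1.7   0.28  0.33  0.22]
```

View pics/v5.png

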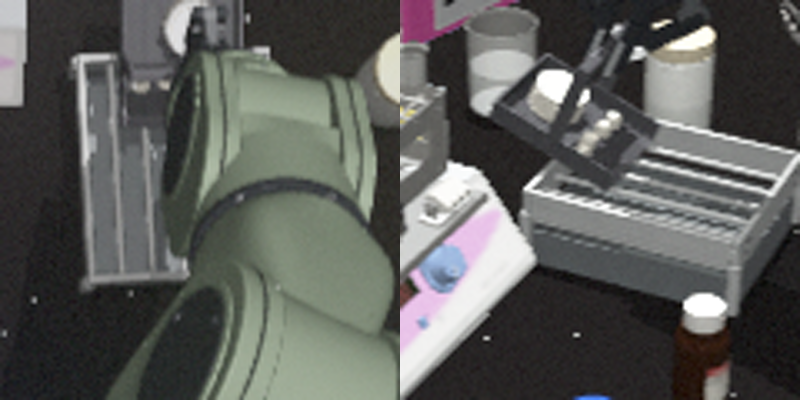

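View 5: the pan lip is over the screen inside the fence, tilted about 22°, with all caps still in the pan. I keep tipping about the lip.

```bash
python3 -m handwheel '[[[-1,0,-2.2,0,2,0,-1],[-1,0,-2.2,0,2,0,-1],[-2,0,-2.2,0,2,0,-1],[-2.2,0,-2.2,0,2,0,-1],[0,0,0,0,0,0,-1],[0,0,0,0,0,0,-1]]]'
python3 lip.py 563 -264 70 36
```

```text
t: 10.65
tool_pos: [581.8, -264.6, 160.8]
tool_rot: [-3.136, -0.524, 0.035]
ft_force: [0.3, 0.3, -2.3]
opening: 10.9
lip [ 563.  -264.9   73.2]
t 10.65 pos [ 581.8 -264.6  160.8] rpy [-3.136 -0.524  0.035] shift(now) [-8.9 -1.3 -3.1] turn [-0.1  6.  -0.3] shift(after turn) [-8.5 -1.3 -4.1] F [ 0.3  0.3 -2.3] open 10.9 q [ 0.72  0.8  -0.4   1.85  0.3   0.07  0.24]
```

```bash
cat > look.py <<'E'
from cell import r
import cv2,numpy as np,sys
o=[]
for n,(y,x) in dict(top=(180,330),scene=(140,270)).items():
    p=r.capture(n); o.append(cv2.resize(p["color"][y:y+120,x:x+120,::-1],(400,400),interpolation=2))
cv2.imwrite(f"pics/{sys.argv[1]}.png",np.hstack(o))
E
python3 look.py v6
```

```text
(no output)
```

View pics/v6.png

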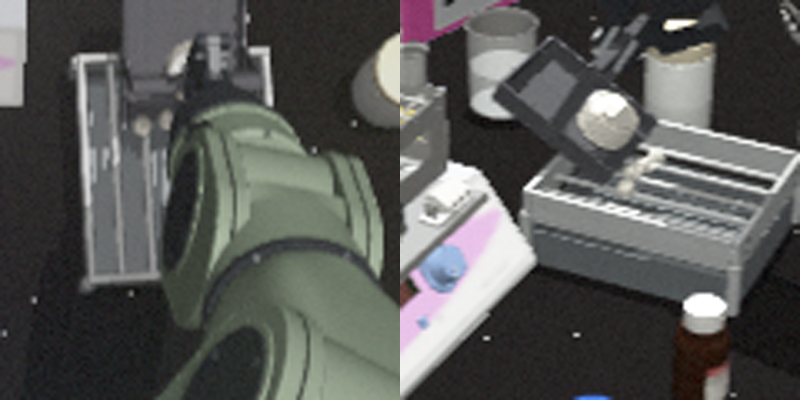

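View 6: at 30° the caps are sliding. The small ones are going over the lip and the large one is past the bar. I hold.

```bash
python3 -m handwheel '[[[0,0,0,0,0,0,-1],[0,0,0,0,0,0,-1],[0,0,0,0,0,0,-1],[0,0,0,0,0,0,-1],[0,0,0,0,0,0,-1]]]'
python3 lip.py 563 -264 70 36;python3 look.py v7
```

```text
t: 11.25
tool_pos: [582.9, -264.0, 161.1]
tool_rot: [-3.137, -0.523, 0.037]
ft_force: [-0.7, 0.2, 0.1]
opening: 10.6
lip [ 564.2 -264.4   73.5]
t 11.25 pos [ 582.9 -264.   161.1] rpy [-3.137 -0.523  0.037] shift(now) [-10.1  -0.8  -3.5] turn [-0.2  6.  -0.2] shift(after turn) [-9.7 -0.8 -4.5] F [-0.7  0.2  0.1] open 10.6 q [ 0.72  0.8  -0.4   1.85  0.3   0.07  0.24]
```

View pics/v7.png

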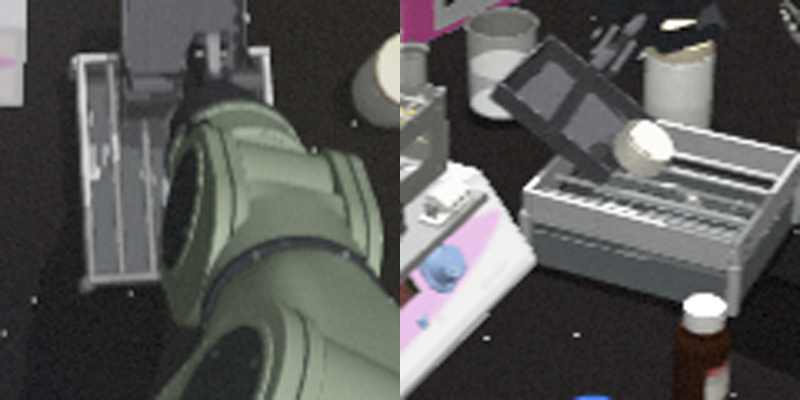

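View 7: the large cap has its front rim on the bars and still leans on the lip. I draw the pan back horizontally so it settles flat.

```bash
python3 -m handwheel '[[[2,0,1.5,0,0,0,-1],[3.5,0,2.5,0,0,0,-1],[3.5,0,2.2,0,0,0,-1],[3.5,0,2,0,0,0,-1],[3.5,0,2,0,0,0,-1],[3.5,0,2,0,0,0,-1],[3.5,0,2,0,0,0,-1],[3.5,0,2,0,0,0,-1],[3.5,0,2,0,0,0,-1],[2,0,-1,0,0,0,-1],[0,0,-4,0,0,0,-1],[0,0,-4,0,0,0,-1]]]'
python3 lip.py 563 -264 130 20;python3 look.py v8
```

```text
t: 12.55
tool_pos: [618.6, -262.2, 169.2]
tool_rot: [-3.136, -0.523, 0.037]
ft_force: [-0.4, 0.2, -1.6]
opening: 10.3
lip [ 599.8 -262.5   81.6]
t 12.55 pos [ 618.6 -262.2  169.2] rpy [-3.136 -0.523  0.037] shift(now) [  2.9  -0.6 -48.9] turn [ -0.2 -10.   -0.1] shift(after turn) [ -5.6  -0.4 -48.7] F [-0.4  0.2 -1.6] open 10.3 q [ 0.68  0.82 -0.41  1.74  0.29  0.16  0.23]
```

View pics/v8.png

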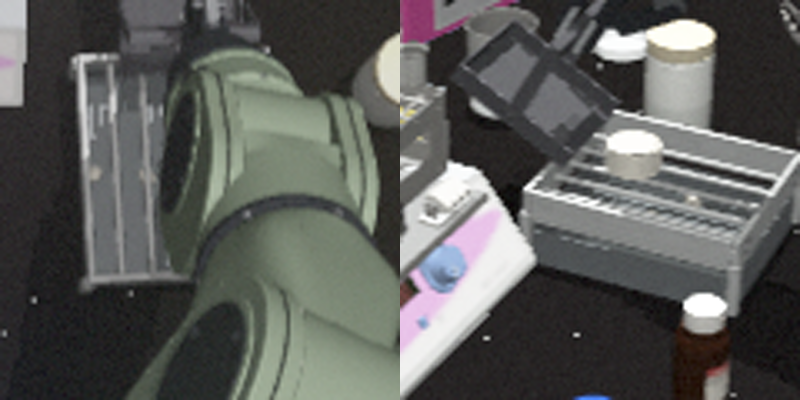

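View 8: the large cap lies flat on the bars at scene px ~(460,186) and the pan is empty. Returning the pan.

```bash
python3 -m handwheel '[[[8,0,-16,0,0,0,-1],[12,0,-22,0,0,0,-1],[8,0,-20,0,-5,0,-1],[-8,0,-10,0,-7,0,-1],[-12,0,-5,0,-7,0,-1],[-20,0,0,0,-7,0,-1],[-25,0,0,0,-5,0,-1],[-25,0,0,0,0,0,-1],[-25,0,0,0,0,0,-1]]]'
python3 -c "
from cell import r
from h import *
go(r,[484,111.5,220],[3.1416,0,.045])"
```

```text
t: 13.55
tool_pos: [490.4, -267.0, 241.1]
tool_rot: [-3.136, 0.039, 0.039]
ft_force: [0.3, -0.3, -0.7]
opening: 11.1
t 13.55 pos [ 490.4 -267.   241.1] rpy [-3.136  0.039  0.039] shift(now) [   9.1 -378.4   22.8] turn [-0.3  2.2 -0.4] shift(after turn) [  10.7 -378.4   21.1] F [ 0.3 -0.3 -0.7] open 11.1 q [ 0.61  0.7  -0.36  1.48  0.28  1.04  0.22]
```

```bash
python3 -m handwheel '[[[0,-20,0,0,2,0,-1],[1,-40,0,0,0,0,-1],[1,-45,0,0,0,0,-1],[1,-45,0,0,0,0,-1],[1,-45,0,0,0,0,-1],[1,-45,0,0,0,0,-1],[1,-45,0,0,0,0,-1],[1,-40,0,0,0,0,-1],[1,-25,0,0,0,0,-1],[0,-12,0,0,0,0,-1],[0,0,0,0,0,0,-1]]]'
python3 -c "
from cell import r
from h import *
go(r,[484,111.5,72],[3.1416,0,.045])"
```

```text
t: 14.65
tool_pos: [481.4, 107.1, 243.8]
tool_rot: [-3.136, -0.001, 0.033]
ft_force: [0.1, -0.3, -0.7]
opening: 10.6
t 14.65 pos [481.4 107.1 243.8] rpy [-3.136e+00 -1.000e-03  3.300e-02] shift(now) [  2.6  -3.4 171.8] turn [-0.3 -0.1 -0.7] shift(after turn) [  2.8  -4.3 171.8] F [ 0.1 -0.3 -0.7] open 10.6 q [-0.09  0.58 -0.32  1.75  0.23  0.84 -0.49]
```

```bash
python3 -m handwheel '[[[2,-3,25,-0.3,0,-0.7,-1],[0,0,35,0,0,0,-1],[0,0,35,0,0,0,-1],[0,0,30,0,0,0,-1],[0,0,20,0,0,0,-1],[0,0,10,0,0,0,-1],[0,0,4,0,0,0,-1],[0,0,0,0,0,0,-1]]]'
python3 -c "
from cell import r
from h import *
go(r,[484,111.5,70],[3.1416,0,.045])"
```

```text
t: 15.45
tool_pos: [485.8, 105.2, 81.2]
tool_rot: [3.142, -0.007, 0.041]
ft_force: [-1.4, 0.1, -1.2]
opening: 10.8
t 15.45 pos [485.8 105.2  81.2] rpy [ 3.142 -0.007  0.041] shift(now) [-1.6 -6.4 11.2] turn [ 0.  -0.4 -0.3] shift(after turn) [-1.5 -6.4 11.2] F [-1.4  0.1 -1.2] open 10.8 q [-0.17  0.84 -0.19  1.92  0.37  0.4  -0.6 ]
```

```bash
python3 -m handwheel '[[[0,0,5,0,-0.4,0,-1],[0,0,4,0,0,0,-1],[0,0,2,0,0,0,-1],[0,0,1,0,0,0,-1],[0,0,0,0,0,0,-1]]]'
python3 -c "
from cell import r
from h import *
go(r,[484,111.5,70],[3.1416,0,.045])"
```

```text
t: 15.95
tool_pos: [487.2, 105.1, 70.7]
tool_rot: [-3.141, -0.003, 0.04]
ft_force: [-0.3, 0.3, -2.1]
opening: 11.0
t 15.95 pos [487.2 105.1  70.7] rpy [-3.141e+00 -3.000e-03  4.000e-02] shift(now) [-2.9 -6.6  0.7] turn [-0.  -0.2 -0.3] shift(after turn) [-2.9 -6.6  0.7] F [-0.3  0.3 -2.1] open 11.0 q [-0.18  0.86 -0.18  1.92  0.38  0.39 -0.61]
```

```bash
python3 -m handwheel '[[[0,0,1,0,-0.2,0,-1],[0,0,1,0,0,0,-1],[0,0,0,0,0,0,-0.7],[0,0,0,0,0,0,-0.4],[0,0,0,0,0,0,0],[0,0,0,0,0,0,0.3],[0,0,0,0,0,0,0.3],[0,0,-15,0,0,0,0.3],[0,0,-35,0,0,0,1],[0,0,-45,0,0,0,1],[0,0,-45,0,0,0,1],[0,0,-30,0,0,0,1]]]'
python3 -m handwheel '[[[0,40,0,0,0,0,1],[-5,45,0,0,0,0,1],[-5,45,0,0,0,0,1],[-5,45,0,0,0,0,1],[-5,30,0,0,0,0,1]]]'
python3 - <<'E'
from cell import r
from h import *
P=[r.capture(n) for n in("top","scene")]
t,s=[p["color"][:,:,::-1] for p in P]
for q in("pan","large_cap","small_1"):
    for p in P: print(q,[(round(d["confidence"],2),np.round(d["rect"]).tolist()) for d in r.trace(p,q)[:8]])
go(r,[500,-265,230],[3.1416,0,.045])
d=np.zeros((600,800,3),np.uint8)
d[:300,:400]=cv2.resize(t[210:285,220:320],(400,300),interpolation=2)
d[300:,:400]=cv2.resize(s[245:320,250:350],(400,300),interpolation=2)
d[:300,400:]=cv2.resize(t[190:275,335:435],(400,300),interpolation=2)
d[300:,400:]=cv2.resize(s[165:240,300:400],(400,300),interpolation=2)
cv2.imwrite("pics/v9.png",d)
E
```

```text
t: 17.15
tool_pos: [485.5, 105.1, 242.2]
tool_rot: [3.141, 0.008, 0.041]
ft_force: [0.2, 0.3, -0.2]
opening: 85.4
t: 17.65
tool_pos: [475.5, -103.1, 246.6]
tool_rot: [-3.139, -0.001, 0.049]
ft_force: [0.5, 0.9, 0.5]
opening: 85.3
pan [(0.89, [233.0, 224.0, 39.0, 42.0]), (0.52, [455.0, 246.0, 16.0, 14.0])]
pan [(0.75, [262.0, 249.0, 67.0, 64.0])]
large_cap [(0.58, [204.0, 222.0, 17.0, 20.0]), (0.53, [281.0, 250.0, 13.0, 16.0]), (0.52, [379.0, 209.0, 19.0, 16.0])]
large_cap [(0.87, [245.0, 307.0, 18.0, 20.0]), (0.82, [316.0, 259.0, 20.0, 18.0]), (0.45, [330.0, 179.0, 21.0, 14.0])]
small_1 []
small_1 []
t 18.05 pos [476.3 -99.1 246.7] rpy [-3.138e+00 -1.000e-03  5.300e-02] shift(now) [ 14.9 167.   16.2] turn [-0.2 -0.1  0.5] shift(after turn) [ 16.2 166.8  16.7] F [0.3 0.3 0.5] open 85.5 q [ 0.36  0.57 -0.37  1.77  0.26  0.85 -0.08]
```

View pics/v9.png

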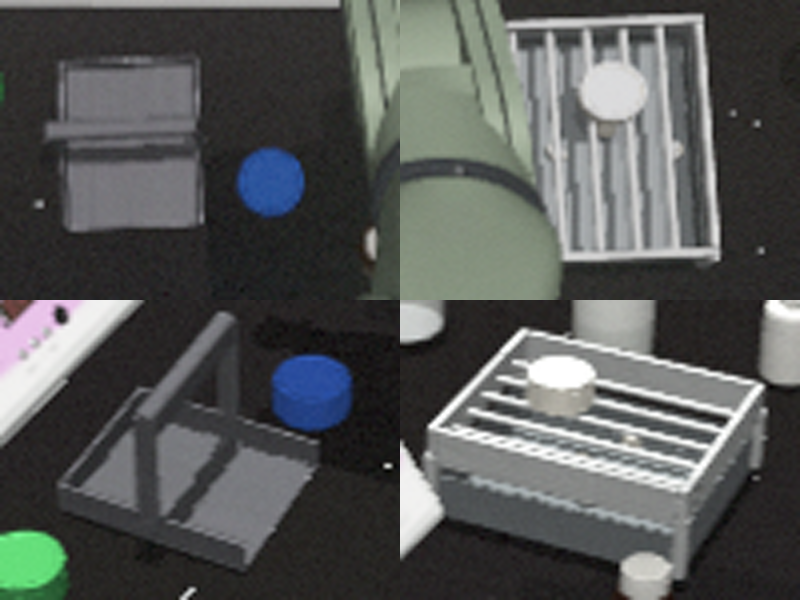

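View 9: the pan is upright and empty at its old place. The large cap is flat on the bars, at about top px (388,216) and scene px (340,184). Three small caps show below bar level, and the fourth is probably hidden under the cap or the arm. Locating the cap.

```bash
python3 - <<'E'
from cell import r
from h import *
P=[r.capture(n) for n in("top","scene")]
R=[(388,216),(340,184)]
V=[]
for p,c in zip(P,R):
    m=None
    for d in r.trace(p,"large_cap"):
        k=np.array(d["mask"])
        if k[c[1]-3:c[1]+4,c[0]-3:c[0]+4].any(): m=k.astype(np.float32);break
    if m is None: print("miss");continue
    ys,xs=np.nonzero(m);print(xs.mean(),ys.mean(),m.sum(),ray(p,(xs.mean(),ys.mean()),71.5));V.append((p,m))
C=cyl(48,23)+[0,0,60]
def f(v,W):
    c=0
    for p,m in W:
        h=cv2.convexHull(np.round((proj(p,C+[v[0],v[1],0])+.5)*8).astype(np.int32));b=np.zeros((480*8,640*8),np.uint8);cv2.fillConvexPoly(b,h,1)
        s=cv2.resize(b.astype(np.float32),(640,480),interpolation=cv2.INTER_AREA);c+=1-np.minimum(s,m).sum()/np.maximum(s,m).sum()
    return c
for W in([V]+[[v] for v in V]):
    q=minimize(f,[560,-265],args=(W,),method="Nelder-Mead",options=dict(initial_simplex=[[560,-265],[575,-265],[560,-280]],maxfev=60));print(np.round(q.x,1),q.fun)
# direct: bright blob centroid, refined by threshold
for p,c in zip(P,R):
    g=cv2.cvtColor(p["color"],cv2.COLOR_RGB2GRAY)[c[1]-10:c[1]+10,c[0]-12:c[0]+13];b=(g>205);n,l,st,ce=cv2.connectedComponentsWithStats(b.astype(np.uint8));i=1+np.argmax(st[1:,4]);u=ce[i]+[c[0]-12,c[1]-10];print("bright",u,st[i],ray(p,u,83))
s=r.state();print(s["t"])
E
```

```text
387.44444444444446 216.5843621399177 243.0 [ 560.71432828 -275.59550354   71.5       ]
339.17511520737327 186.05069124423963 217.0 [ 565.75105893 -274.62909021   71.5       ]
[ 563.  -275.6] 0.2689356207847595
[ 561.1 -275.4] 0.07926100492477417
[ 566.6 -274.9] 0.06683403253555298
bright [387.85340314 214.84816754] [  5   0  16  17 191] [ 563.51349768 -275.29320488   83.        ]
bright [339.41935484 182.71774194] [  0   5  25   9 124] [ 564.98740794 -273.90271083   83.        ]
18.25
```

```bash
python3 -m handwheel '[[[0,0,0,0,0,-8,1],[0,0,0,0,0,-8,1],[0,0,0,0,0,-8,1],[0,0,0,0,0,-8,1],[0,0,0,0,0,-8,1],[0,0,0,0,0,-8,1],[0,0,0,0,0,-8,1],[0,0,0,0,0,-8,1],[0,0,0,0,0,-8,1],[0,0,0,0,0,-8,1],[0,0,0,0,0,-8,1],[0,0,0,0,0,0,1]]]'
python3 -m handwheel '[[[-20,10,0,0,0,0,1],[-40,20,0,0,0,0,1],[-40,20,0,0,0,0,1],[-40,20,0,0,0,0,1],[-20,15,0,0,0,0,1],[0,0,0,0,0,0,1]]]'
python3 -c "
from cell import r
from h import *
go(r,[563.5,-275,61],[3.1416,0,1.58])"
```

```text
t: 19.45
tool_pos: [476.8, -97.4, 246.9]
tool_rot: [3.139, -0.002, 1.654]
ft_force: [0.3, 0.5, -0.1]
opening: 85.4
t: 20.05
tool_pos: [576.9, -255.4, 246.8]
tool_rot: [3.139, -0.001, 1.629]
ft_force: [0.2, 0.8, -0.1]
opening: 85.5
t 20.05 pos [ 576.9 -255.4  246.8] rpy [ 3.139e+00 -1.000e-03  1.629e+00] shift(now) [-19.  -14.9 185.8] turn [ 0.1 -0.1  2.8] shift(after turn) [-19.4 -13.6 185.8] F [ 0.2  0.8 -0.1] open 85.5 q [ 0.7   0.88 -0.82  1.22  0.62  1.29  1.53]
```

```bash
python3 -m handwheel '[[[-12,-9,20,0,0,1.5,1],[-7,-5,35,0,0,1.3,1],[0,0,35,0,0,0,0.7],[0,0,30,0,0,0,0.7],[0,0,15,0,0,0,0.7],[0,0,0,0,0,0,0.7]]]'
python3 -c "
from cell import r
from h import *
go(r,[563.5,-275,62],[3.1416,0,1.58])"
```

```text
t: 20.65
tool_pos: [563.7, -272.4, 107.6]
tool_rot: [3.138, -0.002, 1.558]
ft_force: [-0.5, 0.3, 1.2]
opening: 72.8
t 20.65 pos [ 563.7 -272.4  107.6] rpy [ 3.138e+00 -2.000e-03  1.558e+00] shift(now) [-2.7 -0.3 45.6] turn [ 0.2 -0.1 -1.3] shift(after turn) [-2.6 -0.2 45.6] F [-0.5  0.3  1.2] open 72.8 q [ 0.72  1.02 -0.73  1.41  0.74  1.    1.38]
```

```bash
python3 -m handwheel '[[[-2.5,0,16,0.2,-0.1,-1,0.7],[0,0,14,0,0,0,0.7],[0,0,8,0,0,0,0.7],[0,0,4,0,0,0,0.7],[0,0,0,0,0,0,0.7]]]'
python3 -c "
from cell import r
from h import *
go(r,[563.5,-275,62],[3.1416,0,1.58])"
```

```text
t: 21.15
tool_pos: [564.5, -274.4, 64.6]
tool_rot: [3.14, 0.001, 1.573]
ft_force: [-0.0, -1.1, 0.4]
opening: 72.5
t 21.15 pos [ 564.5 -274.4   64.6] rpy [3.140e+00 1.000e-03 1.573e+00] shift(now) [-0.6 -1.   2.6] turn [ 0.1  0.  -0.4] shift(after turn) [-0.6 -1.   2.6] F [-0.  -1.1  0.4] open 72.5 q [ 0.71  1.08 -0.7   1.42  0.79  0.93  1.36]
```

```bash
python3 -m handwheel '[[[-0.5,-1,3,0,0,0,0.5],[0,0,0,0,0,0,0.2],[0,0,0,0,0,0,0],[0,0,0,0,0,0,-0.3],[0,0,0,0,0,0,-0.5],[0,0,0,0,0,0,-0.5],[0,0,0,0,0,0,-0.5]]]' 40
python3 -c "
from cell import r
from h import *
go(r,[563.5,-275,62],[3.1416,0,1.58])"
```

```text
t: 21.85
tool_pos: [564.1, -275.2, 63.2]
tool_rot: [3.138, 0.002, 1.572]
ft_force: [0.0, -0.7, -0.4]
opening: 46.8
t 21.85 pos [ 564.1 -275.2   63.2] rpy [3.138e+00 2.000e-03 1.572e+00] shift(now) [ 0.2 -0.6  1.2] turn [ 0.2  0.1 -0.5] shift(after turn) [ 0.2 -0.6  1.2] F [ 0.  -0.7 -0.4] open 46.8 q [ 0.71  1.08 -0.7   1.43  0.79  0.92  1.36]
```

```bash
python3 -m handwheel '[[[0,0,-10,0,0,0,-0.5],[0,0,-25,0,0,0,-0.5],[0,0,-40,0,0,0,-0.5],[0,-10,-40,0,0,0,-0.5],[0,-20,-40,0,0,0,-0.5],[10,-30,-25,0,0,0,-0.5],[30,-25,0,0,0,0,-0.5],[45,-15,0,0,0,0,-0.5],[45,0,0,0,0,0,-0.5],[45,0,0,0,0,0,-0.5],[45,0,0,0,0,0,-0.5],[45,0,0,0,0,0,-0.5]]]'
cat > sl.py <<'E'
from cell import r
from h import *
import sys
a=[float(v) for v in sys.argv[1:4]]
Rs=Ro.from_euler("z",-.02)*Ro.from_euler("y",-.38); o=np.array([429,350,20.])
T=Rs*Ro.from_euler("z",np.pi/2)*Ro.from_euler("x",np.pi); c=np.array([0,0,-8.3])
s=r.state(); R=Ro.from_euler("xyz",s["tool_rot"])
print("cap in slope",np.round(Rs.inv().apply(R.apply(c)+s["tool_pos"]-o),1),"F slope",np.round(Rs.inv().apply(s["ft_force"]),1))
go(r,Rs.apply(a)+o-T.apply(c),T.as_euler("xyz"))
E
python3 sl.py 30 0 80
python3 - <<'E'
from cell import r
import cv2,numpy as np
p=r.capture("top");q=r.capture("scene")
cv2.imwrite("pics/v10.png",np.hstack([cv2.resize(p["color"][185:285,335:425,::-1],(400,444),interpolation=2),cv2.resize(q["color"][160:240,295:395,::-1],(400,444),interpolation=2)]))
E
```

```text
t: 23.05
tool_pos: [457.8, -5.4, 256.0]
tool_rot: [3.133, 0.005, 1.563]
ft_force: [1.0, 0.4, -0.0]
opening: 46.5
cap in slope [ 123.9 -354.7  213.6] F slope [ 0.9  0.5 -0.4]
t 23.05 pos [457.8  -5.4 256. ] rpy [3.133 0.005 1.563] shift(now) [356.  -31.7 156.1] turn [-21.3   0.2   0.8] shift(after turn) [354.7 -90.9 134.2] F [ 1.   0.4 -0. ] open 46.5 q [ 0.42  0.6  -0.83  1.84  0.55  0.94  0.9 ]
```

View pics/v10.png

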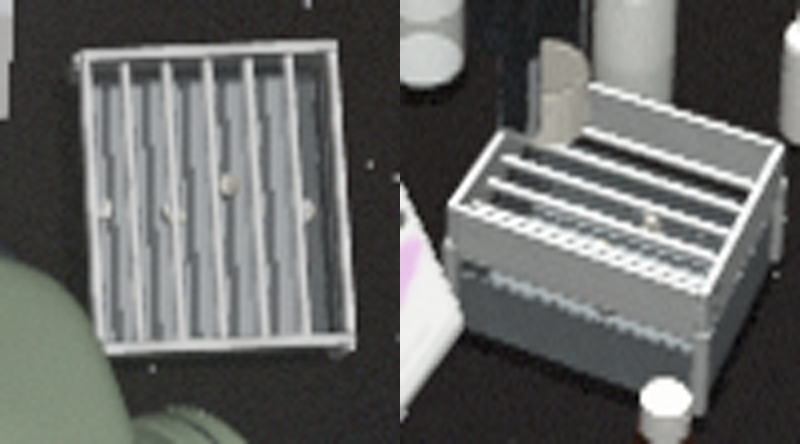

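View 10: all four small caps are in the tray. Top-crop pixels are (105,210), (170,212), (228,185) and (308,210). The screen's bars are clear and the large cap is in the gripper. On to the slope.

```bash
python3 -m handwheel '[[[40,0,0,0,0,0,-0.5],[48,0,0,0,0,0,-0.5],[48,0,0,0,0,0,-0.5],[48,0,0,0,0,0,-0.5],[48,0,0,0,0,0,-0.5],[48,0,0,0,0,0,-0.5],[35,0,0,-5,0,0,-0.5],[15,-8,10,-6,0,0,-0.5],[5,-8,15,-6,0,0,-0.5],[0,-8,20,-4,0,0,-0.5],[0,0,0,0,0,0,-0.5]]]'
python3 sl.py 30 0 50
```

```text
t: 24.25
tool_pos: [442.8, 348.2, 211.0]
tool_rot: [2.752, -0.004, 1.571]
ft_force: [0.4, -0.2, 0.6]
opening: 46.6
cap in slope [ 83.6  -1.6 180.6] F slope [ 0.6 -0.2  0.4]
t 24.25 pos [442.8 348.2 211. ] rpy [ 2.752 -0.004  1.571] shift(now) [  1.1 -55.  130. ] turn [ 0.6 -0.6  1. ] shift(after turn) [  1.6 -53.7 130.6] F [ 0.4 -0.2  0.6] open 46.6 q [-0.63  0.65 -0.44  1.89  1.04  0.68 -0.24]
```

```bash
python3 -m handwheel '[[[0,-10,20,0.6,-0.6,1,-0.5],[1,-15,30,0,0,0,-0.5],[0,-15,30,0,0,0,-0.5],[0,-10,25,0,0,0,-0.5],[0,-4,15,0,0,0,-0.5],[0,0,5,0,0,0,-0.5],[0,0,0,0,0,0,-0.5]]]'
python3 sl.py 29 0 14
```

```text
t: 24.95
tool_pos: [449.5, 350.0, 78.7]
tool_rot: [2.753, -0.003, 1.543]
ft_force: [0.3, 0.6, -0.1]
opening: 46.6
cap in slope [40.8  0.4 55.2] F slope [ 0.2  0.6 -0.2]
t 24.95 pos [449.5 350.   78.7] rpy [ 2.753 -0.003  1.543] shift(now) [ -0.5 -12.2  41.1] turn [ 0.5 -0.  -0.5] shift(after turn) [ -0.4 -11.8  41.2] F [ 0.3  0.6 -0.1] open 46.6 q [-0.75  0.89 -0.23  1.97  1.51  0.48 -0.77]
```

```bash
python3 -m handwheel '[[[0,-4,14,0.5,0,-0.5,-0.5],[0,-4,12,0,0,0,-0.5],[0,-3,7,0.2,0,0,-0.5],[0,0,3,0,0,0,-0.5],[0,0,0,0,0,0,-0.5]]]'
python3 sl.py 27 0 11.5
python3 - <<'E'
from cell import r
import cv2,numpy as np
p=r.capture("scene")
cv2.imwrite("pics/v11.png",cv2.resize(p["color"][290:410,180:300,::-1],(600,600),interpolation=2))
E
```

```text
t: 25.45
tool_pos: [458.3, 350.8, 46.3]
tool_rot: [2.758, -0.005, 1.547]
ft_force: [-0.5, -0.3, -0.0]
opening: 46.8
cap in slope [36.9  1.4 21.9] F slope [-0.5 -0.4  0.2]
t 25.45 pos [458.3 350.8  46.3] rpy [ 2.758 -0.005  1.547] shift(now) [ -1.5 -10.   10.3] turn [ 0.2 -0.2 -0.3] shift(after turn) [ -1.4 -10.   10.4] F [-0.5 -0.3 -0. ] open 46.8 q [-0.74  0.96 -0.23  1.96  1.63  0.47 -0.87]
```

View pics/v11.png

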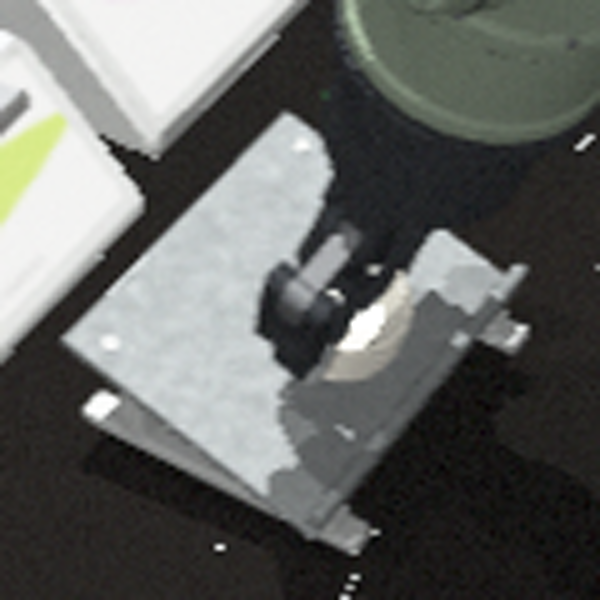

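View 11: the cap hovers over the board, face parallel to it, a little up-slope of the ledge. Lowering it to touch.

```bash
python3 -m handwheel '[[[-1,-3,4,0.2,-0.2,-0.3,-0.5],[0,-3,3,0,0,0,-0.5],[0,-1,1,0,0,0,-0.5],[0,0,0,0,0,0,-0.5]]]'
python3 sl.py 27 0 11.5
```

```text
t: 25.9
tool_pos: [454.6, 350.4, 36.9]
tool_rot: [2.76, -0.0, 1.551]
ft_force: [0.3, 0.1, -0.1]
opening: 46.8
cap in slope [30.1  0.9 14.5] F slope [ 0.3  0.1 -0.2]
t 25.9 pos [454.6 350.4  36.9] rpy [ 2.76  -0.     1.551] shift(now) [-0.9 -3.1  3. ] turn [ 0.1 -0.   0. ] shift(after turn) [-0.9 -3.1  3. ] F [ 0.3  0.1 -0.1] open 46.8 q [-0.74  0.97 -0.23  1.96  1.67  0.48 -0.91]
```

```bash
python3 -m handwheel '[[[0,-1,1,0,0,0,-0.5],[0,-1,1,0,0,0,-0.5],[0,0,0,0,0,0,-0.5]]]'
python3 sl.py 27 0 11.5
```

```text
t: 26.2
tool_pos: [453.3, 350.5, 34.1]
tool_rot: [2.76, -0.0, 1.552]
ft_force: [0.1, 0.7, -1.1]
opening: 46.9
cap in slope [27.8  1.  12.4] F slope [-0.4  0.7 -1.1]
t 26.2 pos [453.3 350.5  34.1] rpy [ 2.76  -0.     1.552] shift(now) [-1.  -0.8  0.9] turn [ 0.1 -0.   0. ] shift(after turn) [-1.  -0.8  0.9] F [ 0.1  0.7 -1.1] open 46.9 q [-0.74  0.98 -0.23  1.97  1.68  0.48 -0.93]
```

```bash
python3 -m handwheel '[[[0,0,1,0,0,0,-0.5],[0,0,0,0,0,0,-0.5]]]'
python3 sl.py 24 0 11.5
python3 -m handwheel '[[[0,0,1,0,0,0,-0.5],[0,0,0,0,0,0,-0.5]]]'
python3 sl.py 24 0 11.5
```

```text
t: 26.4
tool_pos: [453.6, 350.5, 33.7]
tool_rot: [2.76, -0.001, 1.552]
ft_force: [-1.7, -1.4, 1.5]
opening: 46.7
cap in slope [27.9  1.  11.9] F slope [-1.  -1.5  2. ]
t 26.4 pos [453.6 350.5  33.7] rpy [ 2.760e+00 -1.000e-03  1.552e+00] shift(now) [-1.  -3.9  0.4] turn [ 0.1 -0.1  0. ] shift(after turn) [-1.  -3.9  0.4] F [-1.7 -1.4  1.5] open 46.7 q [-0.74  0.98 -0.23  1.97  1.69  0.48 -0.93]
t: 26.6
tool_pos: [453.6, 350.6, 33.8]
tool_rot: [2.759, -0.001, 1.552]
ft_force: [0.2, 1.3, -1.1]
opening: 46.6
cap in slope [28.   1.1 12. ] F slope [-0.2  1.3 -1. ]
t 26.6 pos [453.6 350.6  33.8] rpy [ 2.759e+00 -1.000e-03  1.552e+00] shift(now) [-1.1 -4.   0.5] turn [ 0.1 -0.1  0. ] shift(after turn) [-1.1 -4.   0.5] F [ 0.2  1.3 -1.1] open 46.6 q [-0.74  0.98 -0.23  1.97  1.69  0.48 -0.94]
```

```bash
python3 -m handwheel '[[[0,-2,1,0,0,0,-0.5],[0,-2,1,0,0,0,-0.5],[0,0,0,0,0,0,-0.5]]]'
python3 sl.py 24 0 11.5
python3 -m handwheel '[[[0,-2,1,0,0,0,-0.5],[0,-2,1,0,0,0,-0.5],[0,0,0,0,0,0,-0.5]]]'
python3 sl.py 24 0 11.5
```

```text
t: 26.9
tool_pos: [453.4, 350.8, 33.8]
tool_rot: [2.751, -0.003, 1.55]
ft_force: [-0.4, -0.1, -0.4]
opening: 46.4
cap in slope [27.6  1.3 12.1] F slope [-0.6 -0.1 -0.2]
t 26.9 pos [453.4 350.8  33.8] rpy [ 2.751 -0.003  1.55 ] shift(now) [-1.3 -3.7  0.6] turn [ 0.6 -0.1 -0.1] shift(after turn) [-1.3 -3.7  0.6] F [-0.4 -0.1 -0.4] open 46.4 q [-0.74  0.98 -0.24  1.97  1.71  0.5  -0.97]
t: 27.2
tool_pos: [453.0, 351.1, 33.6]
tool_rot: [2.742, -0.005, 1.549]
ft_force: [-2.6, 0.2, 1.4]
opening: 46.6
cap in slope [27.1  1.5 12.1] F slope [-1.9  0.2  2.2]
t 27.2 pos [453.  351.1  33.6] rpy [ 2.742 -0.005  1.549] shift(now) [-1.6 -3.3  0.5] turn [ 1.1 -0.2 -0.2] shift(after turn) [-1.6 -3.3  0.6] F [-2.6  0.2  1.4] open 46.6 q [-0.75  0.98 -0.24  1.98  1.74  0.51 -0.99]
```

```bash
python3 -m handwheel '[[[0,0,-0.5,1,0,0,-0.5],[0,0,0,0.2,0,0,-0.5]]]'
python3 sl.py 24 0 11.5
python3 -m handwheel '[[[0,-2,0,0,0,0,-0.5]]]'
python3 sl.py 24 0 11.5
python3 -m handwheel '[[[0,-4,0,0,0,0,-0.5]]]'
python3 sl.py 24 0 11.5
```

```text
t: 27.4
tool_pos: [452.7, 351.2, 34.1]
tool_rot: [2.764, -0.005, 1.549]
ft_force: [0.5, -0.3, 0.3]
opening: 46.5
cap in slope [27.2  1.6 12.6] F slope [ 0.6 -0.3  0.1]
t 27.4 pos [452.7 351.2  34.1] rpy [ 2.764 -0.005  1.549] shift(now) [-1.7 -3.2  1.1] turn [-0.1 -0.2 -0.2] shift(after turn) [-1.6 -3.2  1.1] F [ 0.5 -0.3  0.3] open 46.5 q [-0.74  0.98 -0.23  1.97  1.68  0.48 -0.93]
t: 27.5
tool_pos: [450.9, 351.1, 33.2]
tool_rot: [2.763, -0.005, 1.549]
ft_force: [0.1, 0.6, 0.2]
opening: 47.1
cap in slope [25.3  1.5 12.5] F slope [0.2 0.6 0.1]
t 27.5 pos [450.9 351.1  33.2] rpy [ 2.763 -0.005  1.549] shift(now) [-1.6 -1.2  1. ] turn [-0.1 -0.2 -0.2] shift(after turn) [-1.5 -1.3  1. ] F [0.1 0.6 0.2] open 47.1 q [-0.74  0.98 -0.24  1.97  1.69  0.48 -0.95]
t: 27.6
tool_pos: [449.2, 351.0, 32.6]
tool_rot: [2.758, -0.005, 1.547]
ft_force: [21.8, 1.6, 17.1]
opening: 46.4
cap in slope [23.4  1.4 12.5] F slope [26.6  2.   7.8]
t 27.6 pos [449.2 351.   32.6] rpy [ 2.758 -0.005  1.547] shift(now) [-1.4  0.6  1. ] turn [ 0.2 -0.2 -0.3] shift(after turn) [-1.4  0.6  1. ] F [21.8  1.6 17.1] open 46.4 q [-0.75  0.98 -0.24  1.98  1.71  0.49 -0.97]
```

The rim has met the ledge (27 N along the slope). I relax, seat it and release.

```bash
python3 -m handwheel '[[[0,-0.5,0.5,0.2,0,0,-0.5],[0,-0.5,1.2,0,0,0,-0.5]]]'
python3 sl.py 24 0 11.5
python3 -m handwheel '[[[0,-0.3,0.3,0,0,0,-0.2],[0,0,0,0,0,0,0.1],[0,0,0,0,0,0,0.4],[0,0,0,0,0,0,0.4],[0,0,0,0,0,0,0.4],[0,0,-8,0,0,0,0.4],[0,0,-25,0,0,0,0.5],[0,0,-45,0,0,0,0.5],[0,0,-45,0,0,0,0.5],[-40,0,-20,0,0,0,0.5],[-45,0,0,0,0,0,0.5],[-45,0,0,0,0,0,0.5]]]'
python3 -m handwheel '[[[-45,0,0,0,0,0,0.5],[-45,0,0,0,0,0,0.5],[-45,0,0,0,0,0,0.5],[0,0,0,0,0,0,0.5]]]'
python3 - <<'E'
from cell import r
from h import *
P=[r.capture(n) for n in("top","scene")]
t,s=[p["color"][:,:,::-1] for p in P]
go(r,[0,0,0],[3.14,0,0])
Rs=Ro.from_euler("z",-.02)*Ro.from_euler("y",-.38); o=np.array([429,350,20.])
for p in P:
    for d in r.trace(p,"large_cap"):
        m=np.array(d["mask"]);ys,xs=np.nonzero(m);c=np.array([xs.mean(),ys.mean()]);e=proj(p,Rs.apply([24,0,11.5])+o)[0]
        if np.linalg.norm(c-e)<12:
            # intersect with plane slope z=11.5
            w=p["R"].T@np.linalg.solve(p["mtx"],[*c,1]);q=Rs.inv().apply(-p["R"].T@p["t"]-o);w=Rs.inv().apply(w);print("cap slope",q+w*(11.5-q[2])/w[2],"exp px",e,"got",c)
d=np.hstack([cv2.resize(t[220:285,135:200],(400,400),interpolation=2),cv2.resize(s[300:410,185:295],(400,400),interpolation=2)])
cv2.imwrite("pics/v12.png",d)
E
```

```text
t: 27.8
tool_pos: [450.0, 351.2, 31.8]
tool_rot: [2.757, -0.005, 1.547]
ft_force: [-0.6, 3.9, 10.1]
opening: 46.8
cap in slope [23.8  1.6 11.5] F slope [3.1 3.9 9.6]
t 27.8 pos [450.  351.2  31.8] rpy [ 2.757 -0.005  1.547] shift(now) [-1.6  0.2 -0. ] turn [ 0.3 -0.2 -0.3] shift(after turn) [-1.6  0.2 -0. ] F [-0.6  3.9 10.1] open 46.8 q [-0.75  0.98 -0.24  1.98  1.72  0.5  -0.98]
t: 29.0
tool_pos: [386.6, 229.6, 168.6]
tool_rot: [2.759, -0.009, 1.549]
ft_force: [1.4, -0.5, -0.0]
opening: 64.4
t: 29.4
tool_pos: [391.8, 161.9, 164.1]
tool_rot: [2.767, -0.005, 1.551]
ft_force: [-0.1, -1.0, -1.0]
opening: 64.1
t 29.5 pos [391.8 163.3 164.3] rpy [ 2.766 -0.004  1.553] shift(now) [-171.  -421.7    9.5] turn [ 16.7 -16.9  87.8] shift(after turn) [-391.8  163.1  164.5] F [-0.   0.5 -0.1] open 64.0 q [-0.28  0.65 -0.61  2.44  1.81  0.63 -0.96]
cap slope [22.51469953 -0.46422178 11.5       ] exp px [163.90969439 258.50186633] got [164.09448819 259.01574803]
cap slope [24.83583734  3.76083154 11.5       ] exp px [253.33215249 357.95541238] got [251.86585366 359.02264808]
```

View pics/v12.png

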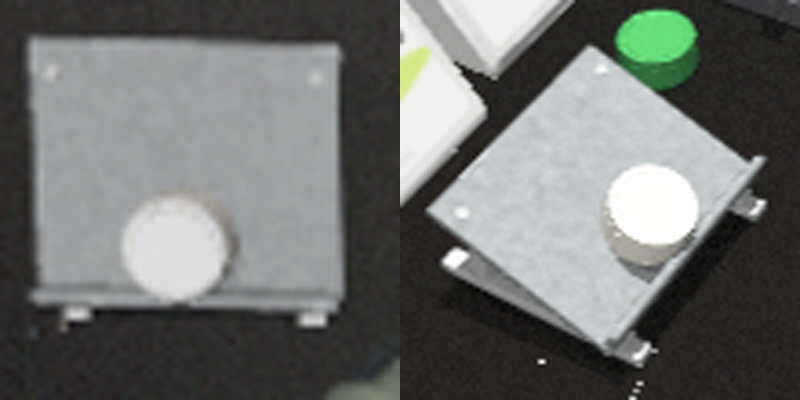

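View 12: the cap lies flat on the board, rim at the ledge, at about top px (164,259) and scene px (252,359). The gripper is clear. One numeric check of pan, bystanders and small caps, then I hand in.

```bash
python3 - <<'E'
from cell import r
from h import *
p=r.capture("scene")
for n,x0 in dict(pan=(487,105,.04),brown_vial=(414,-79,0),white_bottle=(469,-493,0)).items():
    d=r.trace(p,n)
    if d: print(n,np.round(fit([(p,np.array(d[0]["mask"],np.float32))],n,x0),2))
print(r.trace(p,"cream_jar")[0]["rect"] if r.trace(p,"cream_jar") else "jar missed")
s=r.state();print(s["t"],s["ft_force"])
r.job_done()
E
```

```text
pan [4.9179e+02 1.0585e+02 4.0000e-02 6.0000e-02]
brown_vial [ 4.1289e+02 -7.7770e+01 -1.0000e-02  1.1000e-01]
[302.4, 172.3, 87.0, 60.8]
29.9 [-0.33516507  0.50282987 -0.61489693]
the job is handed in; nothing more can be done
```

I did every step of the task and handed the job in at about 30 s of the 67 s allowed. The cell reports no verdict.

**What I did:**
- I lifted the pan with all five caps in it and tipped it about its lip at 30°, just above the bars.
- I drew the pan back so the large cap settled flat on the bars, then set the empty pan down upright near its old place.
- I picked the large cap off the screen and pushed it against the ledge until I felt contact (27 N). I seated it on the slope and released it.

**What the last checks showed:**
- **Small caps:** all four were seen in the tray with the bars clear. That was the view just after I picked up the large cap, and I did not look again.
- **Large cap:** it looks flat in both cameras. The two views put its centre 22.5 and 24.8 mm from the ledge (ideal 24), so they differ by about 2 mm. The arm's own estimate was 23.8 mm.
- **Pan:** upright on the worktop, at about (492, 106).
- **Vial:** within about 2 mm of its first fit.
- **Gripper:** clear of everything.

**Checks that failed:** in the last picture the network missed the white bottle. For the jar it returned what looks like the screen's outline. So neither has a final measured position, though the arm was never moved near either.

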